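# Mix a sample tube on the touch-operated vortex mixer

## Task

Switch the vortex mixer to touch mode by pressing the front end of its rocker fully down, then take the tallest of the capped tubes out of the rack and, holding it upright, press its pointed end down into the mixer's sprung rubber cup until the cup is hard against its stop. Finish like that: the program ends with the gripper still holding the tube and the cup kept on its stop with a steady push of about 15 N, never rammed. Leave the other tubes in the rack, and do not knock the glassware about.

Things in the scene. Friction and masses are not known exactly. Their poses are not given: they have to be found in the camera images.
- mixer: white vortex mixer, fixed, 170 deep (x) x 130 wide (y) mm. Origin: centre of its footprint on the worktop; -x is its front, z up. Front deck 67 mm high: rocker centred at x -55, y -28 mm; unused speed dial, 34 mm wide, 14 mm tall, at y +28. Behind x -24 is the motor housing, 97 mm high; the rubber cup stands over it at x +30, y 0
- rocker (a joint): black rocker switch, top 30 mm long (front to back) x 20 mm wide, a shallow V of two facets, tilting about its middle: -0.2 rad = rear end down (off), +0.2 rad = front end fully down (touch mode, front facet level). It stays where it is left; its raised end needs about 2 N to move, and then meets its stop
- rocker_front (a point): point on the rocker's front facet, 11 mm from its middle towards the front: where to press (about 76 mm above the worktop when level, 79 mm when off, 74 mm in touch mode)
- cup_head (a joint): black rubber cup on the mixer's spring-loaded vertical shaft: 0 = up, 0.008 m = pressed fully down, its underside on the steel stop collar. The spring alone takes about 2.5 N to start and 8 N to reach the stop; any more push is carried by the stop
- cup_seat (a point): centre of the cup's inner floor (moves with the cup), 122 mm above the worktop when up. The cup is 52 mm wide outside and 42 mm inside at its rim, which is 16 mm above this floor; it narrows to about 35 mm at the floor
- rack: aluminium tube rack fixed to the worktop, 60 (x) x 204 (y) x 56 mm high, origin at the centre of its underside. A single row of four 32 mm holes along its y axis at -72, -24, +24 and +72 mm in the top plate (upper face 55 mm high); the tubes stand in three of them on the base plate, 10 mm above the worktop
- tall_tube: the tallest capped tube: clear round tube 29 mm in diameter, 120 mm long in all, with a 15 mm conical lower end (tip flat 10 mm wide) and a white screw cap 34 mm wide and 14 mm tall at the top, about 50 g. Origin: centre of the tip; z along the tube up to the cap. It stands in one of the rack's holes
- short_tube_a: a shorter tube of the same diameter and cap, 90 mm long in all, origin at its tip; stays in the rack
- short_tube_b: another such 90 mm tube, origin at its tip; stays in the rack
- flask: conical flask 65 mm wide, 104 mm tall, loose on the worktop, origin at the centre of its underside; leave alone
- beaker: small beaker about 55 mm wide, 68 mm tall, loose on the worktop, origin at the centre of its underside; leave alone

How it is judged:
By the outcome, as a careful person would: the job done as asked, in the order asked, and still so for the second after the job is handed in, while the arm keeps its last pose, push and grip.
It also fails if it takes over 64 s, if anything falls off the work surface, if the arm or the gripper's body presses on something with over 40 N, if the wrist force passes 120 N, or if a joint passes its speed limit or range.

## Robot

A 7-joint arm with a two-finger parallel gripper is mounted at the origin on a cart in front of the work surface, level with it; the furniture and walls round the work are solid. World frame = base frame: x ahead of the robot, y to its left, z up, the work surface at z = 0. Lengths are in m, angles in rad, forces in N, time in s.
With the tool pointing down it reaches from about 0.425 to 0.95 m from the base axis. Payload 4.7 kg.
Tool frame: the origin (TCP) lies midway between the tips of the shut fingers; the grasp point (between the pads) lies 19 mm behind it; z points along the fingers, y is the line along which they close (so a half turn about z gives the same grasp; the last joint's range is limited). The gripper opens to 87 mm and grips with 3 to 60 N. Pads are 19 mm wide; open, the fingers measure 117 mm over their backs; the gripper's body (75 mm by 190 mm) begins 51 mm behind the grasp point.
Start: joints at [1.183, 0.469, -0.049, 1.532, 0.024, 1.141, -0.082], TCP at [0.237, -0.632, 0.198] pointing down, gripper open.
Joint ranges: [-2.59, 2.59], [-0.33, 1.99], [-1.39, 1.29], [0.1, 2.45], [-1.04, 4.18], [0.21, 1.99], [-2.66, 2.66]. Speed limits (rad/s): [2.57, 2.57, 3.14, 3.14, 3.14, 3.14, 3.14].

## Interface

Orientations are given as a unit quaternion [x, y, z, w].
In Python, from cell import r, cams, readout, workorder gives the robot as it stands (r), with the cameras (cams), the readings (readout) and the job (workorder).
- The arm moves only by the shell command python3 drive.py [FORCE], which reads ROWS from standard input. ROWS is a JSON list of rows, 1 to 12 of them, each of 5 numbers: dx, dy, dz in m, then a turn about the tool's z in rad, then the opening from 0.0 (shut) to 1.0 (fully open); each row is the pose to reach, as a shift and turn from the pose commanded when the command began, along the tool's axes at that moment; what a row does not reach only later rows make up. A row lasts 1/10 s, in which the tool goes at most 0.05 m and 0.15 rad, less where a joint would pass 70% of its speed; a pose out of reach is approached as far as the arm can. The fingers move at their own pace and stop on an object; FORCE is the grip in N (left out, the last holds). Time passes only in rows, so rows that do not move let the fingers close. It prints the time, the measured TCP pose, the force, the opening and the grip force at its end. Input that does not fit is refused with a message, and nothing moves.
- readout.state(): the state, without advancing time (a new reading comes with each control period).
- cams.grab_frame(name): name is "scene" or "top" or "wrist"; returns a dict with "img" (420x560x3 uint8, red, green, blue), "fx", "fy", "cx", "cy" (pixels), "world_to_cam" (4x4, takes a point from world to camera coordinates). Camera axes: x right, y down, z forward; pixel columns grow to the right and rows downward; lengths in m; the calibration is good to about 2 mm. A picture is of the moment at which its call begins. There is no depth.
- workorder.hand_in(): hands the job in; it is judged then, once.
The state is a dict: "t": time; "joints": joint angles; "joint_velocities": joint speeds; "tau": joint torques, N m; "position": TCP position; "orientation": TCP orientation; "ft_force": force on the tool from outside, world axes, zero at the start; "ft_torque": the same for the moment, N m; "opening": opening from 0.0 (shut) to 1.0 (fully open); "grasp_force": force on a finger pad.
Only numpy, scipy, OpenCV 4.12 (cv2) and the standard library are available. Lean on these libraries where they do the work, as an engineer would, in place of code of your own. Each camera call takes 0.05 s, during which the arm holds its last target. There are 200 camera calls.

## Working session

There is one attempt and no reset: what is moved stays moved. The work goes in short steps, Python scripts to look and compute and a shell command to move; the robot and the scene stay as the last step left them, time stands still between calls to the robot, and variables do not carry over. Pictures are saved under pics/ and viewed, at most 10 in all, crops included, and the job is handed in when it is done.

```bash
ls; mkdir -p pics; python3 - <<'E'
from cell import r, cams, readout, workorder
import cv2,numpy as np
for n in("scene","top"):
    f=cams.grab_frame(n); cv2.imwrite(f"pics/{n}0.png",f["img"][...,::-1]); print(n,f["fx"],f["cx"],f["cy"]);print(np.round(f["world_to_cam"],3))
s=readout.state();print(s["position"],s["orientation"],s["t"],s["ft_force"])
E
```

```text
cell.py
drive.py
pics
scene 469.92312203351855 285.5565638017804 211.13087690482195
[[ 0.492 -0.87  -0.01  -0.22 ]
 [-0.639 -0.353 -0.683  0.41 ]
 [ 0.591  0.343 -0.73   0.988]
 [ 0.     0.     0.     1.   ]]
top 450.92861967498544 284.8454180108913 209.03068121472813
[[ 1.700e-02 -1.000e+00  1.000e-03  2.100e-02]
 [-9.930e-01 -1.700e-02 -1.140e-01  5.020e-01]
 [ 1.140e-01  1.000e-03 -9.940e-01  1.104e+00]
 [ 0.000e+00  0.000e+00  0.000e+00  1.000e+00]]
[ 0.23684074 -0.631466    0.19749176] [ 9.83947958e-01  1.78453464e-01 -1.73354961e-04 -8.64918905e-04] 0.1 [-0.55804608  0.51971976  0.26610216]
```

View pics/scene0.png

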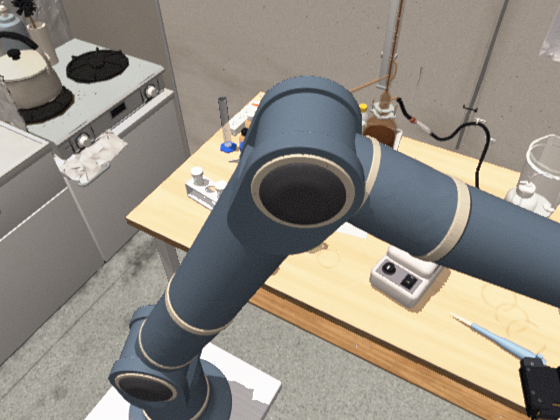

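View pics/top0.png

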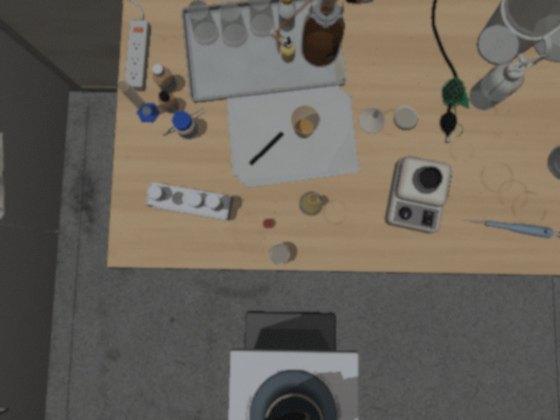

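The scene view shows the rack at about (205,190), partly behind the arm, and the mixer at (405,275). In the top view the rack is at (190,201) with caps at (157,192), (193,199) and (213,201). The mixer cup is at (429,178) and the rocker at (428,217).

```bash
cat > h.py <<'E'
import numpy as np,cv2
from cell import r, cams, readout, workorder
def grab(n,save=None):
    f=cams.grab_frame(n)
    if save: cv2.imwrite(f"pics/{save}.png",f["img"][...,::-1])
    return f
def ray(f,u,v):
    T=np.array(f["world_to_cam"]);R=T[:3,:3]
    return -R.T@T[:3,3], R.T@np.array([(u-f["cx"])/f["fx"],(v-f["cy"])/f["fy"],1])
def onz(f,u,v,z):
    o,d=ray(f,u,v); return o+d*(z-o[2])/d[2]
def proj(f,p):
    T=np.array(f["world_to_cam"]);c=T[:3,:3]@p+T[:3,3]
    return np.array([f["cx"]+f["fx"]*c[0]/c[2],f["cy"]+f["fy"]*c[1]/c[2]])
def tri(obs):  # [(f,u,v),...] -> point, residual
    A=0;b=0
    for f,u,v in obs:
        o,d=ray(f,u,v);d=d/np.linalg.norm(d);P=np.eye(3)-np.outer(d,d);A=A+P;b=b+P@o
    p=np.linalg.solve(A,b)
    return p,[np.round(proj(f,p)-[u,v],1) for f,u,v in obs]
E
python3 - <<'E'
from h import *
np.set_printoptions(precision=3,suppress=True)
a=grab("top");b=grab("scene");w=grab("wrist","w0")
for n,u,v,z in[("cup",429,178,.138),("rocker",428,217,.076),("dial",404,213,.08),("rack",190,201,.055),("c1",157,192,.12),("c2",193,199,.1),("c3",213,201,.1),("flask",311,203,.1),("beaker",280,253,.06)]:
    p=onz(a,u,v,z);print(n,p,proj(b,p))
print(tri([(a,157,192),(b,197,172)]))
i=cv2.hconcat([cv2.resize(a["img"][170:260,130:250],None,fx=4,fy=4,interpolation=2),cv2.resize(a["img"][150:240,370:460],None,fx=4,fy=4,interpolation=2)][:1]); j=cv2.resize(a["img"][150:240,380:460],None,fx=4,fy=4,interpolation=2)
cv2.imwrite("pics/c1.png",cv2.hconcat([i[:360],j[:360]])[:,:,::-1])
print(w["fx"],np.array(w["world_to_cam"]), ray(w,0,0)[0])
E
```

```text
cup [ 0.567 -0.298  0.138] [418.654 235.969]
rocker [ 0.483 -0.314  0.076] [408.506 278.991]
dial [ 0.491 -0.255  0.08 ] [386.615 265.767]
rack [0.515 0.263 0.055] [216.813 193.819]
c1 [0.526 0.327 0.12 ] [197.959 167.276]
c2 [0.514 0.247 0.1  ] [219.59  184.525]
c3 [0.51 0.2  0.1 ] [232.989 191.174]
flask [ 0.509 -0.031  0.1  ] [307.762 221.857]
beaker [0.391 0.04  0.06 ] [260.801 252.607]
(array([0.529, 0.335, 0.097]), [array([-0.5,  0.3]), array([0.5, 0. ])])
344.1102194540112 [[ 0.35  -0.937 -0.002 -0.674]
 [-0.903 -0.338  0.264 -0.031]
 [-0.248 -0.091 -0.964  0.39 ]
 [ 0.     0.     0.     1.   ]] [ 0.305 -0.606  0.384]
```

View pics/c1.png

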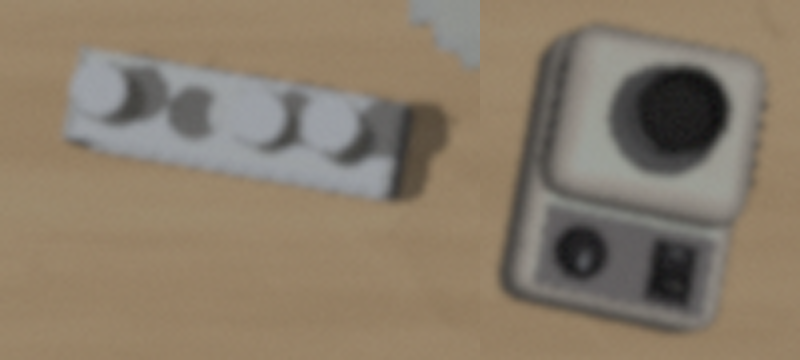

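The crop shows caps in rack holes 1, 3 and 4 from the left, with hole 2 empty. The middle cap is elongated, so it is probably the tall tube. The mixer cup is at (685,110), the dial at (582,252) and the rocker at (672,272). Next I move over the mixer's front.

```bash
echo '[[0.04, -0.027, -0.02, 0.12, 0], [0.08, -0.054, -0.04, 0.24, 0], [0.12, -0.08, -0.05, 0.36, 0], [0.16, -0.107, -0.05, 0.49, 0], [0.2, -0.134, -0.05, 0.49, 0], [0.24, -0.16, -0.05, 0.49, 0], [0.28, -0.187, -0.05, 0.49, 0], [0.332, -0.217, -0.05, 0.49, 0], [0.332, -0.217, -0.05, 0.49, 0], [0.332, -0.217, -0.05, 0.49, 0], [0.332, -0.217, -0.05, 0.49, 0]]' | python3 drive.py 20
python3 - <<'E'
from h import *
grab("wrist","w1");s=readout.state();print(s["position"],s["orientation"],s["ft_force"])
E
```

```text
t: 1.35
position: [0.4706, -0.3138, 0.2483]
orientation: [0.998, -0.066, -0.0, 0.001]
ft_force: [-1.8, -0.5, -0.4]
opening: 0.084
grasp_force: 0.0
[ 0.47022448 -0.31436662  0.24832236] [ 9.97734946e-01 -6.72646358e-02 -4.47910238e-04  4.94985471e-04] [ 0.68865273 -0.68645354  0.64274522]
```

View pics/w1.png

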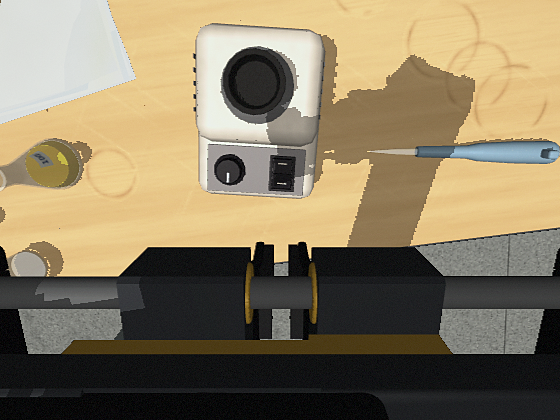

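The wrist view shows the cup at (258,84), the rocker at (283,173) and the dial at (229,170). I'll take a second view from 60 mm to the side.

```bash
cat >> h.py <<'E'
def blobs(f,box,mask,amin=60):
    u0,v0,u1,v1=box;m=np.zeros(f["img"].shape[:2],np.uint8);m[v0:v1,u0:u1]=mask[v0:v1,u0:u1]*255
    out=[]
    for c in cv2.findContours(m,cv2.RETR_EXTERNAL,cv2.CHAIN_APPROX_NONE)[0]:
        if cv2.contourArea(c)>amin:
            (x,y),(w,h),a=cv2.minAreaRect(c);out.append((round(x,1),round(y,1),round(w,1),round(h,1),round(a),cv2.contourArea(c)))
    return out
E
python3 - <<'E'
from h import *;import pickle
f=grab("wrist");pickle.dump(f,open("f1.p","wb"))
g=f["img"].max(2);print(blobs(f,(190,30,330,200),g<60))
E
echo '[[0, 0.03, 0, 0, 0], [0, 0.06, 0, 0, 0], [0, 0.06, 0, 0, 0], [0, 0.06, 0, 0, 0]]' | python3 drive.py
python3 - <<'E'
from h import *;import pickle
f=grab("wrist","w2");pickle.dump(f,open("f2.p","wb"))
g=f["img"].max(2);print(blobs(f,(100,30,280,200),g<60))
E
```

```text
[(281.1, 172.9, 24.7, 35.2, 3, 787.5), (229.0, 169.0, 30.0, 30.0, 90, 710.0), (254.8, 79.2, 65.1, 68.6, 45, 3236.0)]
t: 1.85
position: [0.4623, -0.3736, 0.2481]
orientation: [0.998, -0.068, -0.0, -0.0]
ft_force: [0.6, 0.6, -0.2]
opening: 0.0
grasp_force: 0.0
[(226.0, 173.0, 36.0, 24.0, 90, 801.0), (173.0, 169.0, 30.0, 30.0, 90, 713.0), (180.6, 82.0, 70.7, 61.3, 52, 3359.0)]
```

```bash
python3 - <<'E'
from h import *;import pickle
np.set_printoptions(precision=4,suppress=True)
f=pickle.load(open("f1.p","rb"));g=pickle.load(open("f2.p","rb"))
print("rocker",tri([(f,281.1,172.9),(g,226,173)]));print("dial",tri([(f,229,169),(g,173,169)]))
C=[]
for n,(x,q) in enumerate([((205,32),f),((130,32),g)]):
    c=cv2.resize(q["img"][x[1]:x[1]+95,x[0]:x[0]+95],None,fx=4,fy=4,interpolation=cv2.INTER_CUBIC)
    C.append(cv2.convertScaleAbs(c,alpha=3))
    gr=cv2.GaussianBlur(cv2.convertScaleAbs(cv2.cvtColor(c,7),alpha=3),(5,5),1)
    h=cv2.HoughCircles(gr,cv2.HOUGH_GRADIENT,1,10,param1=100,param2=20,minRadius=90,maxRadius=160)
    if h is not None:print([np.r_[x+k[:2]/4,k[2]/4] for k in h[0][:5]])
cv2.imwrite("pics/cups.png",cv2.hconcat(C)[...,::-1])
E
```

```text
rocker (array([ 0.4822, -0.3163,  0.0645]), [array([-0. , -0.1]), array([0. , 0.1])])
dial (array([ 0.4947, -0.262 ,  0.0692]), [array([-0. , -0.2]), array([0. , 0.2])])
[array([256.125,  80.375,  34.175]), array([250.375,  81.625,  28.55 ]), array([253.125,  85.375,  39.3  ]), array([253.875,  82.875,  31.025]), array([256.125,  85.125,  36.35 ])]
[array([182.625,  83.375,  31.15 ]), array([183.375,  80.375,  33.975]), array([178.875,  79.125,  30.425]), array([185.875,  78.375,  35.65 ]), array([179.625,  82.625,  32.25 ])]
```

View pics/cups.png

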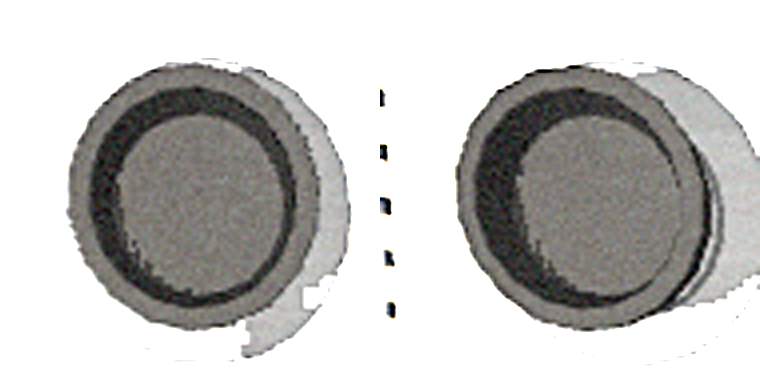

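The enlarged cup crop shows the rim ring centred at about (253.8,81.3) in view 1 and (180.1,81.5) in view 2.

```bash
python3 - <<'E'
from h import *;import pickle
np.set_printoptions(precision=4,suppress=True)
f=pickle.load(open("f1.p","rb"));g=pickle.load(open("f2.p","rb"))
print("cup",tri([(f,253.75,81.25),(g,180.1,81.5)]))
for q,c,k,d in((f,(253.75,81.25),(281.1,172.9),(229,169)),(g,(180.1,81.5),(226,173),(173,169))):
    C,K,D=onz(q,*c,.138),onz(q,*k,.075),onz(q,*d,.076)
    print(C,K,D,np.degrees(np.arctan2(*(D-K)[1::-1]*[1,1])), "yaw via cup",np.degrees(np.arctan2((C-K)[1],(C-K)[0])-np.arctan2(28,85)),np.hypot(*(C-K)[:2]))
s=readout.state();print(s["position"],s["orientation"])
E
```

```text
cup (array([ 0.5712, -0.3059,  0.137 ]), [array([-0., -0.]), array([0., 0.])])
[ 0.5711 -0.3059  0.138 ] [ 0.4838 -0.3165  0.075 ] [ 0.4954 -0.2631  0.076 ] 77.73443740770506 yaw via cup -11.327465273702993 0.08794396448964051
[ 0.5711 -0.3061  0.138 ] [ 0.4837 -0.3182  0.075 ] [ 0.4956 -0.2643  0.076 ] 77.6215007398332 yaw via cup -10.366511803608551 0.08823919239613505
[ 0.4631 -0.3723  0.2483] [ 0.9978 -0.0666 -0.0001 -0.0003]
```

```bash
echo '[[0.001, -0.03, 0, 0.067, 0], [0.001, -0.058, 0, 0.067, 0], [0.001, -0.058, 0.04, 0.067, 0], [0.001, -0.058, 0.08, 0.067, 0], [0.001, -0.058, 0.12, 0.067, 0], [0.001, -0.058, 0.15, 0.067, 0], [0.001, -0.058, 0.16, 0.067, 0], [0.001, -0.058, 0.16, 0.067, 0], [0.001, -0.058, 0.16, 0.067, 0], [0.001, -0.058, 0.16, 0.067, 0]]' | python3 drive.py
python3 - <<'E'
from h import *
f=grab("wrist","w3");s=readout.state();print(s["position"],s["orientation"],s["ft_force"])
E
```

```text
t: 2.9
position: [0.4739, -0.315, 0.0905]
orientation: [0.995, -0.099, 0.002, 0.001]
ft_force: [-0.5, -0.2, 0.6]
opening: 0.007
grasp_force: 0.0
[ 0.47367723 -0.31498817  0.09032782] [ 9.95091447e-01 -9.89434409e-02  1.63003476e-03  7.42459574e-04] [ 0.1603349  -0.88716451  0.71096921]
```

View pics/w3.png

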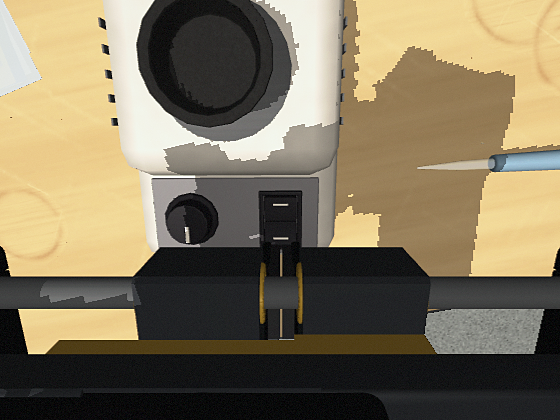

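The wrist view shows the shut fingers at column 281, in line with the rocker (columns 260–302, middle about row 220). I'll press down in steps.

```bash
echo '[[-0.0015, 0, 0.004, 0, 0], [-0.0015, 0, 0.008, 0, 0], [-0.0015, 0, 0.012, 0, 0], [-0.0015, 0, 0.014, 0, 0], [-0.0015, 0, 0.014, 0, 0]]' | python3 drive.py; echo '[[0, 0, 0.001, 0, 0], [0, 0, 0.002, 0, 0], [0, 0, 0.003, 0, 0], [0, 0, 0.003, 0, 0]]' | python3 drive.py
```

```text
t: 3.45
position: [0.4707, -0.3139, 0.0739]
orientation: [0.995, -0.099, -0.0, -0.0]
ft_force: [-0.4, -0.4, 0.5]
opening: 0.004
grasp_force: 0.0
t: 3.85
position: [0.4709, -0.314, 0.0714]
orientation: [0.995, -0.099, -0.0, -0.0]
ft_force: [0.1, 0.5, -0.5]
opening: 0.009
grasp_force: 0.0
```

```bash
echo '[[0, 0, 0.001, 0, 0], [0, 0, 0.0015, 0, 0], [0, 0, 0.0015, 0, 0]]' | python3 drive.py; python3 - <<'E'
from h import *
f=grab("wrist");s=readout.state();print(s["position"],s["ft_force"])
x=np.array([.98,-.195,0]);y=np.array([.195,.98,0]);K=np.array([.4838,-.3173,.075])
print("rocker mid",proj(f,K),"front",proj(f,K-.015*x),"rear",proj(f,K+.015*x),"tcp",proj(f,s["position"]))
c=cv2.resize(f["img"][170:350,180:380],None,fx=4,fy=3.3,interpolation=cv2.INTER_CUBIC)
cv2.imwrite("pics/p1.png",cv2.convertScaleAbs(c,alpha=1.8)[...,::-1])
E
```

```text
t: 4.15
position: [0.4709, -0.314, 0.0699]
orientation: [0.995, -0.099, -0.0, -0.0]
ft_force: [-1.0, -0.4, 0.1]
opening: 0.004
grasp_force: 0.0
[ 0.47097625 -0.31407908  0.06994283] [0.04903023 0.04818047 0.40170634]
rocker mid [282.45236337 226.41357548] front [282.49143644 251.72585113] rear [282.41162273 200.02101577] tcp [281.3049807  245.48291282]
```

View pics/p1.png

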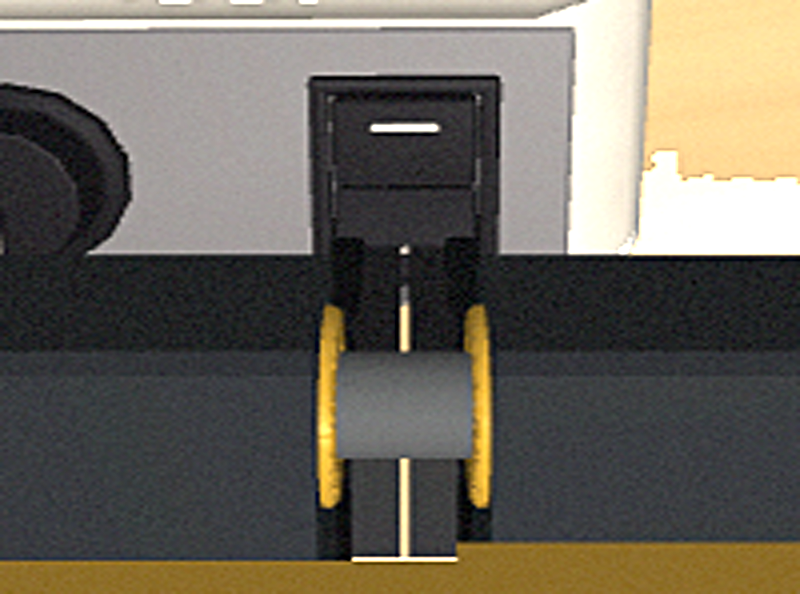

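The crop shows the rocker's pivot line at row 226, exactly where my measurement projects, and the fingers over its front half. There is no contact force yet, so I go on down gently.

```bash
for i in 1 2 ; do echo '[[0, 0, 0.0005, 0, 0], [0, 0, 0.001, 0, 0], [0, 0, 0.001, 0, 0]]' | python3 drive.py | egrep 'posi|force'; done
```

```text
position: [0.4709, -0.3141, 0.0689]
ft_force: [0.3, -0.2, -0.5]
grasp_force: 0.0
position: [0.471, -0.314, 0.0679]
ft_force: [0.4, -0.1, 0.3]
grasp_force: 0.0
```

```bash
python3 - <<'E'
from h import *;import pickle
np.set_printoptions(precision=4,suppress=True)
f=pickle.load(open("f1.p","rb"));g=pickle.load(open("f2.p","rb"));p=grab("wrist","w4");s=readout.state()
print(s["position"],s["orientation"],s["ft_force"])
C=[]
for q,(x,y,w,h),k in((f,(205,145,100,55),8),(p,(150,170,200,110),4)):
    C.append(cv2.convertScaleAbs(cv2.resize(q["img"][y:y+h,x:x+w],None,fx=k,fy=k,interpolation=cv2.INTER_CUBIC)[:300 if k==8 else 290],alpha=1.8))
C[0]=C[0][:300]
cv2.imwrite("pics/z1.png",cv2.vconcat(C)[...,::-1])
print(proj(p,s["position"]),ray(p,0,0)[0])
for u,v in((282.4,226.4),):
  for z in(.06,.065,.07,.075,.08): P=onz(p,u,v,z);print(z,P,proj(f,P),proj(g,P))
E
```

```text
[ 0.471  -0.3141  0.0679] [ 0.9951 -0.0989 -0.      0.    ] [-0.3697  0.0173  0.2685]
[281.2805 245.4705] [ 0.5421 -0.3281  0.2536]
0.06 [ 0.4796 -0.3165  0.06  ] [281.5969 174.4247] [227.2372 174.6748]
0.065 [ 0.4812 -0.3168  0.065 ] [281.6868 173.6954] [226.5522 173.9483]
0.07 [ 0.4828 -0.3171  0.07  ] [281.7793 172.9453] [225.8476 173.2009]
0.075 [ 0.4845 -0.3174  0.075 ] [281.8745 172.1733] [225.1225 172.4318]
0.08 [ 0.4861 -0.3177  0.08  ] [281.9725 171.3786] [224.3759 171.6401]
```

View pics/z1.png

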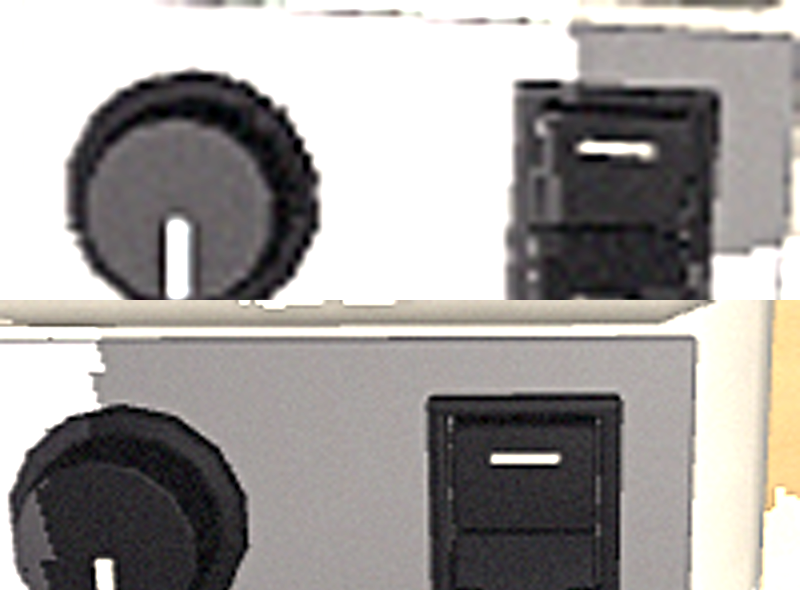

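Comparing the two crops, the rocker looks unmoved: its rear bar keeps its spacing from the pivot line. I continue down in small steps and watch the force.

```bash
echo '[[0, 0, 0.0005, 0, 0], [0, 0, 0.001, 0, 0], [0, 0, 0.001, 0, 0]]' | python3 drive.py | egrep 'posi|force:';echo '[[0, 0, 0.0005, 0, 0], [0, 0, 0.001, 0, 0], [0, 0, 0.001, 0, 0]]' | python3 drive.py | egrep 'posi|force:';echo '[[0, 0, 0.0005, 0, 0], [0, 0, 0.001, 0, 0], [0, 0, 0.001, 0, 0]]' | python3 drive.py | egrep 'posi|force:'
```

```text
position: [0.471, -0.314, 0.0669]
ft_force: [0.4, 0.6, 0.3]
grasp_force: 0.0
position: [0.4709, -0.3141, 0.0659]
ft_force: [-0.4, -0.7, 0.2]
grasp_force: 0.0
position: [0.4709, -0.3141, 0.0649]
ft_force: [0.6, 1.2, -0.4]
grasp_force: 0.0
```

```bash
python3 - <<'E'
from h import *
f=grab("scene");p=grab("wrist");t=grab("top");s=readout.state()
C=[]
for q in(f,t):
    u,v=proj(q,s["position"]);print(u,v);u,v=int(u),int(v)
    C.append(cv2.resize(q["img"][v-40:v+35,u-30:u+37],(400,448),interpolation=cv2.INTER_CUBIC))
cv2.imwrite("pics/m1.png",cv2.convertScaleAbs(cv2.hconcat(C),alpha=1.3)[...,::-1])
E
```

```text
405.91833421137045 285.4103115535189
426.64801919190774 222.44084925988878
```

View pics/m1.png

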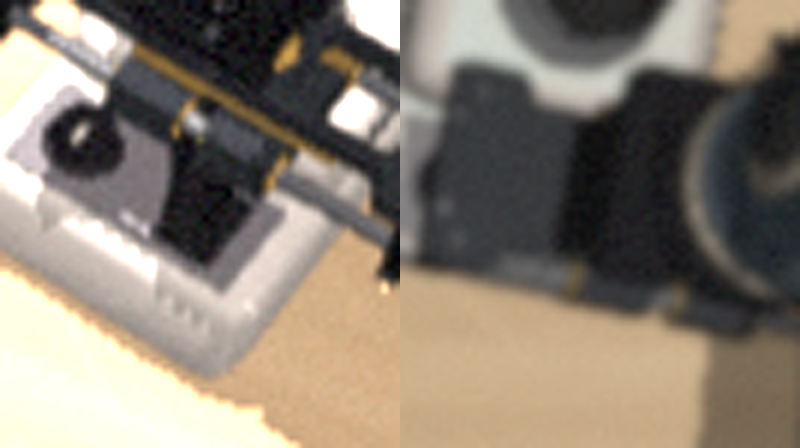

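The crops show the fingertips overlapping the rocker in both views. I continue gently.

```bash
echo '[[0, 0, 0.0005, 0, 0], [0, 0, 0.001, 0, 0], [0, 0, 0.001, 0, 0]]' | python3 drive.py | egrep 'posi|force:';echo '[[0, 0, 0.0005, 0, 0], [0, 0, 0.001, 0, 0], [0, 0, 0.001, 0, 0]]' | python3 drive.py | egrep 'posi|force:';echo '[[0, 0, 0.0005, 0, 0], [0, 0, 0.001, 0, 0], [0, 0, 0.001, 0, 0]]' | python3 drive.py | egrep 'posi|force:'
python3 - <<'E'
from h import *
f=grab("wrist");g=f["img"][:243,255:310].astype(int).max(2)
print(g[195:243:1,26]);print([int(x) for x in g[195:243].mean(1)])
E
```

```text
position: [0.4709, -0.3141, 0.0639]
ft_force: [0.1, -0.2, -0.0]
grasp_force: 0.0
position: [0.4709, -0.3141, 0.0629]
ft_force: [-0.0, 0.4, 0.0]
grasp_force: 0.0
position: [0.4709, -0.314, 0.0619]
ft_force: [-0.5, 0.6, -1.7]
grasp_force: 0.0
[110   0  22  40  33  27  18  13  15  18  27  30  26  30  27  17  86 216
 161  13  27  30  31  30  27  28  26  28  32  31  28  23  28  23  29  20
   9  26  30  28  32  23  26  29  31  29  30  31]
[106, 14, 27, 45, 38, 34, 23, 25, 26, 29, 36, 36, 35, 34, 34, 31, 53, 94, 77, 27, 33, 34, 34, 33, 33, 34, 34, 33, 34, 34, 34, 33, 33, 33, 33, 32, 24, 33, 34, 34, 34, 35, 35, 35, 34, 35, 35, 30]
```

```bash
echo '[[0, 0, 0.0005, 0, 0], [0, 0, 0.001, 0, 0], [0, 0, 0.001, 0, 0]]' | python3 drive.py | egrep 'posi|force:';echo '[[0, 0, 0.0005, 0, 0], [0, 0, 0.001, 0, 0], [0, 0, 0.001, 0, 0]]' | python3 drive.py | egrep 'posi|force:';echo '[[0, 0, 0.0005, 0, 0], [0, 0, 0.001, 0, 0], [0, 0, 0.001, 0, 0]]' | python3 drive.py | egrep 'posi|force:'; python3 - <<'E'
from h import *
w=grab("wrist");p=np.array(readout.state()["position"]);print(p,ray(w,0,0)[0]-p,readout.state()["tau"])
E
```

```text
position: [0.4709, -0.314, 0.0609]
ft_force: [0.5, 0.0, -0.0]
grasp_force: 0.0
position: [0.4709, -0.314, 0.0599]
ft_force: [-0.2, -0.2, -1.0]
grasp_force: 0.0
position: [0.471, -0.314, 0.0589]
ft_force: [-0.5, -0.1, 1.1]
grasp_force: 0.0
[ 0.47097448 -0.31404461  0.05890787] [ 0.07110553 -0.01406589  0.18570563] [-1.14649571e-03 -4.44908631e+01 -6.66678585e-01 -1.80597192e+01
 -2.93959875e-02 -6.48078485e-02 -1.31053471e-04]
```

```bash
echo '[[0, 0, 0.0005, 0, 0], [0, 0, 0.001, 0, 0], [0, 0, 0.001, 0, 0]]' | python3 drive.py | egrep 'posi|force:';echo '[[0, 0, 0.0005, 0, 0], [0, 0, 0.001, 0, 0], [0, 0, 0.001, 0, 0]]' | python3 drive.py | egrep 'posi|force:';echo '[[0, 0, 0.0005, 0, 0], [0, 0, 0.001, 0, 0], [0, 0, 0.001, 0, 0]]' | python3 drive.py | egrep 'posi|force:';echo '[[0, 0, 0.0005, 0, 0], [0, 0, 0.001, 0, 0], [0, 0, 0.001, 0, 0]]' | python3 drive.py | egrep 'posi|force:'
```

```text
position: [0.471, -0.314, 0.0579]
ft_force: [-0.5, 0.4, 0.1]
grasp_force: 0.0
position: [0.4709, -0.314, 0.0569]
ft_force: [-0.3, 0.1, 0.0]
grasp_force: 0.0
position: [0.471, -0.3141, 0.0561]
ft_force: [0.4, 0.2, 0.8]
grasp_force: 0.6
position: [0.4704, -0.314, 0.055]
ft_force: [-2.3, 0.6, 2.9]
grasp_force: 1.8
```

```bash
cat > rk.py <<'E'
from h import *
f=grab("wrist");s=readout.state();g=f["img"][:,255:310].astype(int).max(2)
print(np.round(s["position"],4),np.round(s["ft_force"],1),np.round(s["ft_torque"],2))
print("bar",195+int(np.argmax(g[195:243].mean(1)[8:]))+8);print(*g[200:246,26])
E
python3 rk.py; echo '[[0, 0, 0.0005, 0, 0], [0, 0, 0.001, 0, 0], [0, 0, 0.001, 0, 0]]' | python3 drive.py | egrep 'posi|force:';echo '[[0, 0, 0.0005, 0, 0], [0, 0, 0.001, 0, 0], [0, 0, 0.001, 0, 0]]' | python3 drive.py | egrep 'posi|force:';python3 rk.py
```

```text
[ 0.4704 -0.314   0.055 ] [-3.  -0.   3.8] [ 0.25  0.58 -0.02]
bar 217
39 29 30 19 20 7 10 20 22 26 28 29 22 23 18 79 205 210 3 15 24 30 28 27 24 25 23 23 26 22 25 24 25 21 25 13 28 41 33 34 33 35 31 31 36 23
position: [0.4709, -0.3141, 0.0538]
ft_force: [-2.2, 0.8, 3.0]
grasp_force: 1.4
position: [0.4711, -0.3142, 0.0528]
ft_force: [-1.7, 0.2, 2.7]
grasp_force: 1.2
[ 0.4712 -0.3141  0.0529] [-1.5 -0.3  1.4] [0.02 0.33 0.03]
bar 207
22 11 33 39 27 20 36 121 9 6 22 18 17 17 26 26 22 20 25 21 8 86 200 149 5 17 23 19 22 16 24 22 18 19 27 22 20 23 18 11 25 39 40 42 38 27
```

Contact began at TCP z≈0.056 and the rocker is now tilting, with its bar rising relative to the pivot line. I continue to its stop.

```bash
echo '[[0, 0, 0.0005, 0, 0], [0, 0, 0.001, 0, 0], [0, 0, 0.001, 0, 0]]' | python3 drive.py | egrep 'posi|force:';echo '[[0, 0, 0.0005, 0, 0], [0, 0, 0.001, 0, 0], [0, 0, 0.001, 0, 0]]' | python3 drive.py | egrep 'posi|force:';python3 rk.py;echo '[[0, 0, 0.0005, 0, 0], [0, 0, 0.001, 0, 0], [0, 0, 0.001, 0, 0]]' | python3 drive.py | egrep 'posi|force:'; python3 rk.py
```

```text
position: [0.4711, -0.3141, 0.0519]
ft_force: [-0.9, -0.4, 1.6]
grasp_force: 1.0
position: [0.4711, -0.3141, 0.0509]
ft_force: [-1.8, 0.3, 1.0]
grasp_force: 0.9
[ 0.4712 -0.314   0.0509] [-0.3  0.3  0.8] [0.02 0.25 0.04]
bar 208
103 24 12 32 38 29 21 55 113 57 8 11 15 16 20 21 14 22 23 34 28 20 20 13 18 14 185 189 41 12 21 23 20 18 22 19 25 23 23 23 19 25 12 25 28 24
position: [0.4711, -0.314, 0.0504]
ft_force: [-1.8, 0.8, 5.6]
grasp_force: 2.8
[ 0.4711 -0.314   0.0504] [-1.7  0.9  5.8] [ 0.26  0.67 -0.03]
bar 208
108 26 7 31 35 31 24 32 109 111 1 14 20 19 18 15 19 14 19 17 38 26 19 24 16 16 15 185 195 0 18 26 24 21 22 22 22 22 26 9 22 21 20 20 28 26
```

```bash
echo '[[0, 0, 0.0005, 0, 0], [0, 0, 0.001, 0, 0], [0, 0, 0.001, 0, 0]]' | python3 drive.py | egrep 'posi|force:'; python3 rk.py|head -1; echo '[[0, 0, -0.02, 0, 0], [0, 0, -0.06, 0, 0], [0, 0, -0.11, 0, 0], [0, 0, -0.15, 0, 0.2], [0, 0, -0.19, 0, 0.5], [0, 0, -0.2, 0, 0.5], [0, 0, -0.2, 0, 0.5], [0, 0, -0.2, 0, 0.5]]' | python3 drive.py
python3 - <<'E'
from h import *;import pickle
f=grab("wrist","w5");pickle.dump(f,open("f3.p","wb"));g=f["img"].max(2)
print(readout.state()["position"])
print(blobs(f,(190,30,330,200),g<60))
print(*[int(x) for x in f["img"][150:200,278:288].max(2).mean(1)])
E
```

```text
position: [0.471, -0.3141, 0.0503]
ft_force: [-5.3, 1.8, 12.0]
grasp_force: 5.8
[ 0.4711 -0.3141  0.0503] [-4.4  1.6 12. ] [ 0.48  1.05 -0.05]
t: 11.85
position: [0.4704, -0.3136, 0.2474]
orientation: [0.995, -0.099, -0.001, -0.001]
ft_force: [0.5, -0.4, -1.3]
opening: 0.376
grasp_force: 0.0
[ 0.47007227 -0.31344834  0.2468092 ]
[(229.0, 172.0, 30.0, 30.0, 90, 708.5), (281.7, 173.0, 34.7, 24.4, 88, 787.5), (247.1, 81.9, 63.2, 67.6, 8, 3211.0)]
95 96 95 96 100 75 25 30 33 119 2 13 14 27 19 14 51 132 8 17 20 19 20 20 21 10 50 52 60 58 58 58 57 51 50 220 91 47 54 33 36 152 165 156 163 230 165 164 243 235
```

The rocker took 12 N against its stop, and its front facet now looks level. Next I move over the rack.

```bash
echo '[[-0.01, -0.046, -0.02, 0, 1], [-0.02, -0.092, -0.05, 0, 1], [-0.03, -0.138, -0.05, 0, 1], [-0.04, -0.184, -0.05, 0, 1], [-0.05, -0.23, -0.05, 0, 1], [-0.06, -0.276, -0.05, 0, 1], [-0.07, -0.322, -0.05, 0, 1], [-0.08, -0.368, -0.05, 0, 1], [-0.09, -0.414, -0.05, 0, 1], [-0.1, -0.46, -0.05, 0, 1], [-0.11, -0.506, -0.05, 0, 1], [-0.121, -0.55, -0.05, 0, 1]]' | python3 drive.py; echo '[[0, 0, 0, 0, 1], [0, 0, 0, 0, 1], [0, 0, 0, 0, 1], [0, 0, 0, 0, 1]]' | python3 drive.py 
python3 - <<'E'
from h import *;import pickle
f=grab("wrist","w6");pickle.dump(f,open("g1.p","wb"))
hs=cv2.cvtColor(f["img"],cv2.COLOR_RGB2HSV);m=(hs[...,1]<60)&(hs[...,2]>130)
print(blobs(f,(0,0,560,245),m,150))
for P in((.515,.263,.055),(.514,.247,.13)):print(proj(f,np.array(P)))
E
```

```text
t: 13.1
position: [0.4598, 0.2505, 0.2969]
orientation: [0.995, -0.099, -0.001, 0.001]
ft_force: [2.0, -1.3, 0.7]
opening: 0.998
grasp_force: 0.0
t: 13.5
position: [0.461, 0.2471, 0.2982]
orientation: [0.995, -0.1, -0.0, 0.001]
ft_force: [-0.1, -0.2, -1.0]
opening: 0.995
grasp_force: 0.0
[(443.6, 195.0, 58.9, 38.7, 13, 811.0), (253.6, 131.1, 49.3, 167.5, 87, 7593.0), (537.5, 72.0, 26.0, 25.0, 90, 499.5), (429.0, 38.5, 77.0, 246.0, 90, 9755.5)]
[259.06551768 134.35351259]
[270.35895165 136.1550002 ]
```

View pics/w6.png

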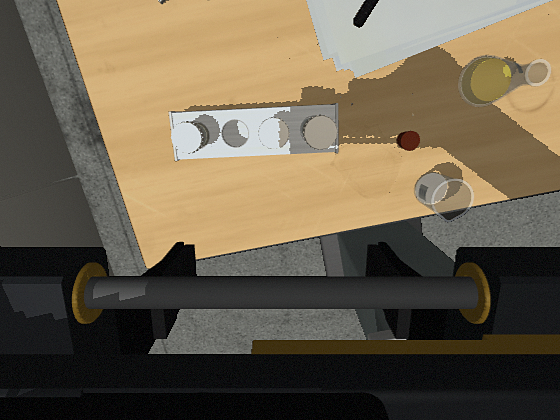

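The wrist view shows the rack centred at (254,131). Caps are at (188,137), (273,132) and (319,132), and the empty hole is at (235,132). I'll take a second view and triangulate the cap heights.

```bash
cat > caps.py <<'E'
from h import *;import pickle,sys
np.set_printoptions(precision=4,suppress=True)
f=grab("wrist",sys.argv[1]);pickle.dump(f,open(sys.argv[1]+".p","wb"))
x0,y0,x1,y1=map(int,sys.argv[2:6]);k=5
c=cv2.resize(cv2.cvtColor(f["img"],cv2.COLOR_RGB2GRAY)[y0:y1,x0:x1],None,fx=k,fy=k,interpolation=cv2.INTER_CUBIC)
h=cv2.HoughCircles(cv2.GaussianBlur(c,(7,7),2),cv2.HOUGH_GRADIENT,1,60,param1=80,param2=22,minRadius=60,maxRadius=115)
if h is not None:
  for q in sorted(h[0].tolist()):print(round(x0+(q[0]+.5)/k-.5,1),round(y0+(q[1]+.5)/k-.5,1),"r",round(q[2]/k,1))
print(readout.state()["position"])
E
python3 caps.py v1 160 95 350 175
echo '[[0, -0.03, 0, 0, 1], [0, -0.06, 0, 0, 1], [0, -0.06, 0, 0, 1], [0, -0.06, 0, 0, 1], [0, -0.06, 0, 0, 1]]' | python3 drive.py|egrep posi; python3 caps.py v2 220 85 440 175
python3 - <<'E'
from h import *;import pickle
f=pickle.load(open("v1.p","rb"))
cs=[(171,112),(336,104),(338,151),(176,160)]
for c in cs: print(onz(f,*c,.055))
E
```

```text
187.1 137.5 r 16.2
234.9 132.7 r 13.6
321.5 131.7 r 17.3
[0.461  0.2475 0.2987]
position: [0.4728, 0.3063, 0.2988]
239.7 138.1 r 16.6
284.5 132.9 r 13.8
328.5 132.9 r 15.0
378.3 131.9 r 17.8
[0.4728 0.3063 0.2989]
[0.56195829 0.36114596 0.055     ]
[0.53128448 0.16568772 0.055     ]
[0.47587321 0.17210267 0.055     ]
[0.5053871  0.37133764 0.055     ]
```

```bash
python3 - <<'E'
from h import *;import pickle
np.set_printoptions(precision=4,suppress=True)
f=pickle.load(open("v1.p","rb"));g=pickle.load(open("v2.p","rb"));ct=np.array(ray(f,0,0)[0]);print(ct)
for n,a,b in(("L",(187.1,137.5),(239.7,138.1)),("hole",(234.9,132.7),(284.5,132.9)),("M",(273,132.5),(328.5,132.9)),("R",(321.5,131.7),(378.3,131.9))):
    print(n,tri([(f,*a),(g,*b)])[0])
y=np.array([.0301,.1973]);y/=np.hypot(*y);c=np.array([.5186,.2676])
for s in(72,24,-24,-72):
    p=c+y*s/1000
    print(s,p,"hole px",proj(f,np.r_[p,.055]),proj(g,np.r_[p,.055]),"short",proj(f,np.r_[p,.1]),proj(g,np.r_[p,.1]),"tall",proj(f,np.r_[p,.13]),proj(g,np.r_[p,.13]))
# refine M in v1: circle at fixed radius by gradient
i=cv2.resize(cv2.cvtColor(f["img"],7)[105:160,245:300],None,fx=5,fy=5,interpolation=2)
for p2 in(10,14,18):
  h=cv2.HoughCircles(cv2.GaussianBlur(i,(7,7),2),cv2.HOUGH_GRADIENT,1,20,param1=50,param2=p2,minRadius=65,maxRadius=95)
  if h is not None:print([(round(245+q[0]/5,1),round(105+q[1]/5,1),round(q[2]/5,1)) for q in h[0][:4].tolist()])
E
```

```text
[0.5322 0.2332 0.4843]
L [0.5288 0.3431 0.0821]
hole [0.5228 0.2916 0.0566]
M [0.5156 0.2448 0.1024]
R [0.5066 0.1941 0.1112]
72 [0.5295 0.3388] hole px [196.1829 135.2757] [245.5297 135.0295] short [186.4822 137.612 ] [241.5185 137.3123] tall [178.6706 139.4933] [238.2888 139.1504]
24 [0.5222 0.2913] hole px [235.3738 133.2357] [284.7684 133.03  ] short [230.1779 135.3404] [285.2742 135.0859] tall [225.9926 137.0358] [285.6816 136.7417]
-24 [0.515  0.2439] hole px [274.6793 131.1897] [324.1182 131.0248] short [274.0162 133.0615] [329.1681 132.8524] tall [273.4818 134.5697] [333.2365 134.3248]
-72 [0.5077 0.1964] hole px [314.0999 129.1377] [363.5796 129.0139] short [317.9976 130.7751] [373.2008 130.6119] tall [321.1392 132.0949] [380.9544 131.8996]
[(273.3, 133.5, 15.3), (277.5, 135.9, 18.9), (264.9, 124.5, 18.0), (260.5, 124.1, 17.5)]
[(273.3, 133.5, 15.3), (276.7, 136.5, 18.9)]
[(274.5, 133.3, 15.5)]
```

The fit confirms a hole height of 57 mm. The left and middle caps sit at about 100 mm. The right one (rack y = −72) is the tall tube, at (0.507, 0.1955). The rocker contact and the finger spacing in the image both put the real fingertips about 24 mm behind the reported TCP. I'll turn so the fingers close across the rack.

```bash
python3 -c "
from h import *
print(readout.state()['joints'])
f=cams.grab_frame('top')
for n,p in (('R tall',(.5077,.1964,.13)),('R short',(.5077,.1964,.1)),('M tall',(.515,.2439,.13)),('M short',(.515,.2439,.1))):print(n,proj(f,np.array(p)))"
echo '[[0.01, 0.02, 0, 0.14, 1], [0.02, 0.04, 0, 0.28, 1], [0.03, 0.06, 0, 0.42, 1], [0.04, 0.08, 0, 0.56, 1], [0.055, 0.102, 0, 0.7, 1], [0.055, 0.102, 0, 0.84, 1], [0.055, 0.102, 0.02, 0.98, 1], [0.055, 0.102, 0.04, 1.12, 1], [0.055, 0.102, 0.06, 1.26, 1], [0.055, 0.102, 0.08, 1.4, 1], [0.055, 0.102, 0.1, 1.524, 1], [0.055, 0.102, 0.1, 1.524, 1]]' | python3 drive.py; python3 -c "
from h import *
s=readout.state();print(s['joints'],s['position'],s['orientation'])
f=grab('wrist','w7')
for p in((.507,.1955,.13),(.507,.1955,.1),(.515,.2439,.1),(.515,.2439,.13)):print(proj(f,np.array(p)))"
```

```text
[-0.17381075  0.26578513 -0.59176154  1.63934311  0.15440252  1.28378277
 -2.56427202]
R tall [212.32079447 200.21368329]
R short [214.33826432 201.90972458]
M tall [191.71276605 196.69767309]
M short [194.30630872 198.49090679]
t: 15.4
position: [0.5284, 0.1744, 0.1568]
orientation: [0.754, -0.656, -0.031, -0.013]
ft_force: [0.1, 0.8, -0.5]
opening: 1.001
grasp_force: 0.0
[-1.22383418  0.63891824  1.28362303  1.9022033  -0.73318137  1.18432802
 -2.6598428 ] [0.52841662 0.17438674 0.15678278] [ 0.75360156 -0.65647759 -0.03097478 -0.01274437]
[307.68030588 260.14603842]
[303.86637983 241.71313003]
[284.40917506 295.54253419]
[285.75407783 319.0509117 ]
```

Joint 7 is near its limit this way round, so I raise the arm and turn the other way.

```bash
echo '[[0, 0, -0.03, -0.1, 1], [0, 0, -0.06, -0.24, 1], [0, 0, -0.1, -0.38, 1], [0, 0, -0.12, -0.52, 1], [0, 0, -0.12, -0.66, 1], [0, 0, -0.12, -0.8, 1], [0, 0, -0.12, -0.94, 1], [0, 0, -0.12, -1.08, 1], [0, 0, -0.12, -1.22, 1], [0, 0, -0.12, -1.36, 1], [0, 0, -0.12, -1.5, 1], [0, 0, -0.12, -1.5, 1]]' | python3 drive.py; python3 -c "
from h import *
s=readout.state();print(s['joints'],s['position'],s['orientation'])"
```

```text
t: 16.65
position: [0.533, 0.1641, 0.2807]
orientation: [0.999, 0.033, -0.011, -0.032]
ft_force: [-0.3, 0.3, -0.2]
opening: 1.001
grasp_force: 0.0
[-1.10737451  0.30629501  0.99370716  1.74116644 -0.33716589  1.26382088
 -1.53072963] [0.53304239 0.16413503 0.28072746] [ 0.99889935  0.03263363 -0.01146543 -0.03168079]
```

```bash
echo '[[0, 0, 0, -0.14, 1], [0, 0, 0, -0.28, 1], [0, 0, 0, -0.42, 1], [0, 0, 0, -0.56, 1], [0, 0, 0, -0.7, 1], [0, 0, 0, -0.84, 1], [0, 0, 0, -0.98, 1], [0, 0, 0, -1.12, 1], [0, 0, 0, -1.26, 1], [0, 0, 0, -1.35, 1], [0, 0, 0, -1.35, 1], [0, 0, 0, -1.35, 1]]' | python3 drive.py; python3 -c "
from h import *
s=readout.state();print(s['joints'],s['position'],s['orientation'],s['joint_velocities'])"
```

```text
t: 17.85
position: [0.5331, 0.1645, 0.2801]
orientation: [0.761, 0.648, 0.01, -0.031]
ft_force: [-0.1, -0.7, 0.0]
opening: 1.001
grasp_force: 0.0
[-0.91108448  0.24945799  0.71374787  1.73281574 -0.24051351  1.23992124
 -0.2897885 ] [0.53308277 0.16446037 0.28013281] [ 0.76055788  0.64843101  0.01007202 -0.03142438] [-0.0058885   0.0037811  -0.00030043  0.00175612 -0.0010688   0.00024062
  0.01078778]
```

The limit left a 3.8° tool tilt. I'll turn a further 0.4 rad so the closing line is square to that tilt, which keeps the tube upright in the grip, and then work out the shift.

```bash
cat > to.py <<'E'
import sys,numpy as np
from cell import r, cams, readout, workorder
from scipy.spatial.transform import Rotation as R
s=readout.state();q=R.from_quat(s["orientation"]);t=np.array([float(a) for a in sys.argv[1:4]])
print("tool shift",np.round(q.inv().apply(t-s["position"]),4),"pos",np.round(s["position"],4),"zaxis",np.round(q.as_matrix()[:,2],3),"xang",np.degrees(np.arctan2(*q.as_matrix()[1::-1,0])).round(1),"F",np.round(s["ft_force"],1),"op",round(s["opening"],3),"g",round(s["grasp_force"],1))
E
python3 to.py .506 .198 .17
```

```text
tool shift [ 0.0226 -0.0282  0.1126] pos [0.5331 0.1645 0.2801] zaxis [-0.025  0.061 -0.998] xang 80.8 F [-0.1 -0.7  0. ] op 1.001 g 0.0
```

```bash
echo '[[0.011, -0.014, 0.03, -0.14, 1], [0.0226, -0.0282, 0.07, -0.28, 1], [0.0226, -0.0282, 0.1126, -0.4, 1], [0.0226, -0.0282, 0.1126, -0.4, 1], [0.0226, -0.0282, 0.1126, -0.4, 1]]' | python3 drive.py 40|egrep 'posi'; python3 to.py .506 .198 .066; python3 - <<'E'
from h import *
f=grab("wrist","w8")
P=[proj(f,np.array(p)) for p in((.507,.1955,.13),(.507,.1955,.1),(.515,.2439,.1))];print(P)
u,v=P[0].astype(int);x0,y0=max(u-70,0),max(v-60,0);k=4
c=cv2.resize(cv2.cvtColor(f["img"],7)[y0:min(v+60,245),x0:u+70],None,fx=k,fy=k,interpolation=2)
h=cv2.HoughCircles(cv2.GaussianBlur(c,(7,7),2),cv2.HOUGH_GRADIENT,1,30,param1=80,param2=20,minRadius=70,maxRadius=140)
print([] if h is None else [(round(x0+q[0]/k,1),round(y0+q[1]/k,1),round(q[2]/k,1)) for q in h[0][:6].tolist()])
E
```

```text
position: [0.5064, 0.1978, 0.1705]
tool shift [-0.0064  0.0007  0.1043] pos [0.5064 0.1978 0.1705] zaxis [-0.025  0.06  -0.998] xang 103.8 F [-0.5  0.7  0.5] op 1.004 g 0.0
[array([280.96283895, 230.90182929]), array([281.34554624, 220.79333885]), array([307.02069214, 162.40118518])]
[(np.float64(283.6), np.float64(209.9), 19.9), (np.float64(283.4), np.float64(231.9), 25.1), (np.float64(280.9), np.float64(223.6), 24.9), (np.float64(276.1), np.float64(207.1), 24.7), (np.float64(273.1), np.float64(220.1), 26.8)]
```

```bash
echo '[[-0.001, 0, 0.02, 0, 1], [-0.002, 0, 0.04, 0, 1], [-0.004, 0, 0.06, 0, 1], [-0.005, 0.0007, 0.08, 0, 1], [-0.006, 0.0007, 0.095, 0, 1], [-0.0064, 0.0007, 0.104, 0, 1], [-0.0064, 0.0007, 0.104, 0, 1], [-0.0064, 0.0007, 0.104, 0, 1]]' | python3 drive.py 40|egrep 'posi|force:'; python3 to.py .506 .198 .05; echo '[[0, 0, 0.003, 0, 1], [0, 0, 0.006, 0, 1], [0, 0, 0.006, 0, 1]]' | python3 drive.py|egrep 'posi|force:';
```

```text
position: [0.5062, 0.1988, 0.0665]
ft_force: [0.2, 0.4, 0.5]
grasp_force: 0.0
tool shift [-0.0018 -0.0002  0.0164] pos [0.5062 0.1988 0.0665] zaxis [-0.024  0.061 -0.998] xang 104.0 F [0.2 0.4 0.5] op 1.0 g 0.0
position: [0.505, 0.1991, 0.0595]
ft_force: [-0.8, 0.1, -0.1]
grasp_force: 0.0
```

```bash
echo '[[-0.0005, 0, 0.003, 0, 1], [-0.0005, 0, 0.006, 0, 1], [-0.001, 0, 0.008, 0, 1], [-0.001, 0, 0.01, 0, 1], [-0.001, 0, 0.01, 0, 1]]' | python3 drive.py|egrep 'posi|force:';python3 to.py .506 .198 .05
```

```text
position: [0.5049, 0.1986, 0.0492]
ft_force: [0.3, -1.0, -1.0]
grasp_force: 0.0
tool shift [-0.0008  0.0009 -0.0008] pos [0.5049 0.1986 0.0492] zaxis [-0.026  0.06  -0.998] xang 104.0 F [ 0.3 -1.  -1. ] op 1.001 g 0.0
```

No contact, which agrees with the 24 mm offset. I close the gripper.

```bash
echo '[[0, 0.001, 0, 0, 0], [0, 0.001, 0, 0, 0], [0, 0.001, 0, 0, 0], [0, 0.001, 0, 0, 0], [0, 0.001, 0, 0, 0], [0, 0.001, 0, 0, 0], [0, 0.001, 0, 0, 0], [0, 0.001, 0, 0, 0], [0, 0.001, 0, 0, 0], [0, 0.001, 0, 0, 0]]' | python3 drive.py 45; python3 to.py .505 .1986 .19
```

```text
t: 21.0
position: [0.5061, 0.1989, 0.0496]
orientation: [0.615, 0.788, 0.016, -0.029]
ft_force: [0.4, 0.0, -0.5]
opening: 0.355
grasp_force: 45.0
tool shift [ 0.0091 -0.0026 -0.1401] pos [0.5061 0.1989 0.0496] zaxis [-0.026  0.061 -0.998] xang 104.0 F [ 0.4  0.  -0.5] op 0.355 g 45.0
```

Opening 31 mm at 45 N: it is gripping the tube body. I lift straight up.

```bash
echo '[[0.001, 0, -0.015, 0, 0], [0.002, 0, -0.03, 0, 0], [0.0035, -0.0005, -0.06, 0, 0], [0.0055, -0.001, -0.09, 0, 0], [0.0075, -0.0015, -0.12, 0, 0], [0.0095, -0.002, -0.15, 0, 0], [0.011, -0.002, -0.175, 0, 0], [0.011, -0.002, -0.175, 0, 0], [0.011, -0.002, -0.175, 0, 0]]' | python3 drive.py|egrep 'posi|force:|opening'
python3 to.py .5711 -.306 .22
python3 - <<'E'
from h import *
t=grab("top","t2");
hs=cv2.cvtColor(t["img"],cv2.COLOR_RGB2HSV)
for p in((.5077,.1964,.055),(.515,.2439,.1),(.5295,.3388,.1)):
    u,v=proj(t,np.array(p)).astype(int);print(u,v,t["img"][v-3:v+4,u-3:u+4].mean((0,1)).round())
f=grab("wrist","w9");
for p in((.5077,.1964,.055),(.515,.2439,.1),(.5295,.3388,.1)):
    u,v=proj(f,np.array(p)).astype(int);print(u,v,f["img"][max(v-3,0):v+4,max(u-3,0):u+4].mean((0,1)).round() if 0<=v<420 and 0<=u<560 else"")
E
```

```text
position: [0.5061, 0.1984, 0.2261]
ft_force: [0.8, 0.2, -1.8]
opening: 0.359
grasp_force: 45.0
tool shift [-0.5044 -0.0595 -0.0268] pos [0.5061 0.1984 0.2261] zaxis [-0.024  0.062 -0.998] xang 104.0 F [ 0.8  0.2 -1.8] op 0.359 g 45.0
217 204 [39. 38. 36.]
194 198 [52. 59. 64.]
154 191 [65. 73. 80.]
283 199 [211. 218. 215.]
304 159 [211. 218. 221.]
349 54 [210. 217. 220.]
```

```bash
python3 to.py .57 -.303 .23;  echo '[[-0.025, -0.003, 0, 0, 0], [-0.065, -0.008, -0.003, 0, 0], [-0.11, -0.013, -0.006, 0, 0], [-0.155, -0.018, -0.008, 0, 0], [-0.2, -0.024, -0.011, 0, 0], [-0.245, -0.029, -0.014, 0, 0], [-0.25, -0.03, -0.014, 0, 0], [-0.25, -0.03, -0.014, 0, 0]]' | python3 drive.py|egrep 'posi|force:|opening'
python3 to.py .57 -.303 .23; python3 -c "
from cell import r, cams, readout, workorder
print(readout.state()['joints'])"
```

```text
tool shift [-0.5005 -0.0591 -0.0376] pos [0.5052 0.1982 0.2243] zaxis [-0.027  0.06  -0.998] xang 104.0 F [ 0.6  0.1 -0.7] op 0.356 g 45.0
position: [0.537, -0.0534, 0.222]
ft_force: [0.6, 0.8, -0.5]
opening: 0.357
grasp_force: 45.0
tool shift [-0.2492 -0.0277 -0.024 ] pos [ 0.537  -0.0534  0.222 ] zaxis [-0.028  0.06  -0.998] xang 103.8 F [ 0.6  0.8 -0.5] op 0.357 g 45.0
[-0.52933053  0.28883287  0.73283503  1.83382673 -0.27062355  1.14387013
  0.5465765 ]
```

```bash
echo '[[-0.03, -0.004, -0.006, 0, 0], [-0.07, -0.008, -0.01, 0, 0], [-0.115, -0.013, -0.015, 0, 0], [-0.16, -0.018, -0.02, 0, 0], [-0.2, -0.022, -0.024, 0, 0], [-0.235, -0.026, -0.024, 0, 0], [-0.249, -0.028, -0.024, 0, 0], [-0.249, -0.028, -0.024, 0, 0], [-0.249, -0.028, -0.024, 0, 0]]' | python3 drive.py|egrep 'posi|force:|opening'
python3 to.py .57 -.303 .17; python3 - <<'E'
from h import *
print(readout.state()['joints'],readout.state()['t'])
import pickle
for n in("wrist","top","scene"):
    f=grab(n,"x"+n);pickle.dump(f,open("x"+n+".p","wb"))
    tip=np.array([.571,-.306,.19])
    for m,p in(("tip",tip),("cap",tip+[0,0,.12]),("rim",np.array([.571,-.306,.138]))):print(n,m,proj(f,p))
f=pickle.load(open("xwrist.p","rb"));g=f["img"].max(2)
print(blobs(f,(150,60,420,320),(g<70),300))
hs=cv2.cvtColor(f["img"],cv2.COLOR_RGB2HSV);print("white",blobs(f,(150,60,420,420),(hs[...,1]<40)&(hs[...,2]>190),300))
E
```

```text
position: [0.5721, -0.2982, 0.2302]
ft_force: [-0.3, 1.0, -0.2]
opening: 0.353
grasp_force: 45.0
tool shift [-0.0082 -0.0026  0.0598] pos [ 0.5721 -0.2982  0.2302] zaxis [-0.027  0.063 -0.998] xang 104.2 F [-0.3  1.  -0.2] op 0.353 g 45.0
[-0.06536985  0.50399206  0.75249181  1.55925814 -0.38808287  1.28422743
  1.00626402] 23.7
wrist tip [276.54431194 238.04907026]
wrist cap [268.83835475 332.94286831]
wrist rim [277.94226159 220.83423906]
top tip [440.13412656 171.66672948]
top cap [461.73151637 159.33759345]
top rim [432.32569863 176.12426675]
scene tip [426.96021644 221.34496797]
scene cap [438.84326431 183.49967581]
scene rim [422.38829948 235.90567116]
[(284.5, 280.5, 77.0, 269.0, 90, 15014.5), (277.8, 213.3, 52.6, 60.4, 86, 1766.0), (193.8, 193.5, 38.7, 26.0, 25, 919.0), (216.0, 144.5, 33.0, 32.0, 90, 834.5)]
white [(279.9, 203.5, 99.8, 110.3, 24, 4915.5), (215.6, 152.1, 66.7, 89.9, 33, 643.5), (380.0, 75.0, 30.0, 78.0, 90, 1949.5)]
```

```bash
echo '[[-0.004, -0.002, 0.01, 0, 0], [-0.008, -0.0026, 0.025, 0, 0], [-0.0082, -0.0026, 0.04, 0, 0], [-0.0082, -0.0026, 0.052, 0, 0], [-0.0082, -0.0026, 0.06, 0, 0], [-0.0082, -0.0026, 0.06, 0, 0], [-0.0082, -0.0026, 0.06, 0, 0]]' | python3 drive.py|egrep 'posi|force:|opening'; python3 to.py .57 -.303 .156
```

```text
position: [0.5696, -0.3061, 0.1706]
ft_force: [-0.6, -0.5, -0.2]
opening: 0.36
grasp_force: 45.0
tool shift [0.002  0.0013 0.0147] pos [ 0.5696 -0.3061  0.1706] zaxis [-0.026  0.06  -0.998] xang 104.0 F [-0.6 -0.5 -0.2] op 0.36 g 45.0
```

```bash
echo '[[0.001, 0.001, 0.002, 0, 0], [0.002, 0.0013, 0.004, 0, 0], [0.002, 0.0013, 0.006, 0, 0], [0.002, 0.0013, 0.006, 0, 0]]' | python3 drive.py|egrep 'posi|force:'; echo '[[0, 0, 0.001, 0, 0], [0, 0, 0.002, 0, 0], [0, 0, 0.003, 0, 0], [0, 0, 0.003, 0, 0]]' | python3 drive.py|egrep 'posi|force:';echo '[[0, 0, 0.001, 0, 0], [0, 0, 0.002, 0, 0], [0, 0, 0.002, 0, 0], [0, 0, 0.002, 0, 0]]' | python3 drive.py|egrep 'posi|force:|open';python3 to.py .57 -.303 .153
```

```text
position: [0.57, -0.3031, 0.1645]
ft_force: [0.1, 0.2, -0.7]
grasp_force: 45.0
position: [0.57, -0.3032, 0.1617]
ft_force: [0.3, -0.3, -0.8]
grasp_force: 45.0
position: [0.5701, -0.3032, 0.1601]
ft_force: [-1.1, 0.2, 2.6]
opening: 0.355
grasp_force: 45.0
tool shift [-0.0002  0.      0.0071] pos [ 0.5701 -0.3032  0.1601] zaxis [-0.025  0.06  -0.998] xang 104.0 F [-1.1  0.2  2.6] op 0.355 g 45.0
```

Contact came at 2.6 N, right where predicted. I press on along the spring.

```bash
echo '[[0, 0, 0.001, 0, 0], [-0.0001, 0, 0.002, 0, 0], [-0.0002, 0, 0.003, 0, 0], [-0.0003, 0, 0.004, 0, 0], [-0.0003, 0, 0.005, 0, 0], [-0.0003, 0, 0.005, 0, 0], [-0.0003, 0, 0.005, 0, 0]]' | python3 drive.py 55|egrep 'posi|force:'; echo '[[0, 0, 0.001, 0, 0], [0, 0, 0.0015, 0, 0], [0, 0, 0.0015, 0, 0], [0, 0, 0.0015, 0, 0]]' | python3 drive.py|egrep 'posi|force:';echo '[[0, 0, 0.0005, 0, 0], [0, 0, 0.001, 0, 0], [0, 0, 0.001, 0, 0], [0, 0, 0.001, 0, 0]]' | python3 drive.py|egrep 'posi|force:|open'
```

```text
position: [0.5702, -0.3034, 0.1553]
ft_force: [-0.4, -0.2, 6.4]
grasp_force: 55.0
position: [0.5702, -0.3035, 0.154]
ft_force: [-1.2, 0.3, 6.3]
grasp_force: 55.0
position: [0.5704, -0.3036, 0.1535]
ft_force: [-1.1, 0.5, 8.4]
opening: 0.349
grasp_force: 55.0
```

```bash
echo '[[0, 0, 0.0005, 0, 0], [0, 0, 0.001, 0, 0], [0, 0, 0.001, 0, 0], [0, 0, 0.001, 0, 0]]' | python3 drive.py|egrep 'posi|force:';echo '[[0, 0, 0.0005, 0, 0], [0, 0, 0.0005, 0, 0], [0, 0, 0.0005, 0, 0], [0, 0, 0.0005, 0, 0]]' | python3 drive.py|egrep 'posi|force:';echo '[[0, 0, 0, 0, 0], [0, 0, 0, 0, 0], [0, 0, 0, 0, 0]]' | python3 drive.py|egrep 'posi|force:'
```

```text
position: [0.5706, -0.3041, 0.1534]
ft_force: [-1.7, 0.4, 12.8]
grasp_force: 55.0
position: [0.5707, -0.3044, 0.1533]
ft_force: [-1.0, 0.2, 13.3]
grasp_force: 55.0
position: [0.5707, -0.3043, 0.1533]
ft_force: [-1.6, -0.3, 13.9]
grasp_force: 55.0
```

```bash
echo '[[0, 0, 0.0003, 0, 0], [0, 0, 0.0003, 0, 0], [0, 0, 0.0003, 0, 0], [0, 0, 0.0003, 0, 0]]' | python3 drive.py|egrep 'posi|force:';echo '[[0, 0, 0, 0, 0], [0, 0, 0, 0, 0], [0, 0, 0, 0, 0], [0, 0, 0, 0, 0], [0, 0, 0, 0, 0], [0, 0, 0, 0, 0]]' | python3 drive.py; python3 - <<'E'
from h import *
F=[]
for i in range(8):
    f=grab("wrist");F.append(readout.state()["ft_force"])
print(np.mean(F,0),np.std(F,0))
g=f["img"].max(2);K=np.array([.4825,-.317,.072]);print(proj(f,K))
print(blobs(f,(130,60,300,240),(g<70),300))
E
```

```text
position: [0.5708, -0.3045, 0.1533]
ft_force: [-1.9, -0.3, 14.5]
grasp_force: 55.0
t: 29.35
position: [0.5708, -0.3045, 0.1533]
orientation: [0.615, 0.788, 0.016, -0.027]
ft_force: [-1.1, -0.9, 14.0]
opening: 0.356
grasp_force: 55.0
[-1.36515687 -0.12779563 14.85580956] [0.44844648 0.52038781 0.65535975]
[170.72045367 203.16546813]
[(269.1, 214.9, 36.5, 67.1, 69, 1344.0), (172.3, 200.6, 48.9, 32.8, 24, 1508.0), (200.0, 138.0, 42.0, 42.0, 90, 1393.5)]
```

Steady at about 15 N with the cup on its stop. I hand in.

```bash
python3 -c "
from cell import r, cams, readout, workorder
print(workorder.hand_in())"
```

```text
the job is handed in; nothing more can be done
None
```

The rocker is pressed to touch mode and the tall tube is held pointed end down in the cup, pressed onto its stop with a steady 15 N or so; the tool leans about 4° from vertical, the tube should lean less but I had no picture left to check it, and the job is handed in.

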